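# Load a bearing cartridge in the clamp press and drive it home

## Task

Stand the slimmer of the two steel bearing cartridges, stem up, in the bore of the clamp press so that it rests on the stiff seat, and let go of it. Then swing the press's lever down and drive the cartridge home with the clamp alone, not the fingers, until it bottoms with its shoulder flush with the block's top, and bed it there by feel with a firm push of about 30 N under the foot (under 20 N leaves it loose, over 45 N crushes the bearing). Leave the lever down on it and the thicker cartridge where it stands.

Things in the scene. Friction and masses are not known exactly. Their poses are not given: they have to be found in the camera images.
- cartridge_centre (a point): Slim bearing cartridge, plain steel, loose, upright, about 0.35 kg: round body 40 mm in diameter, 50 mm high (3 mm chamfer below), and on top a coaxial grip stem 28 mm in diameter, 30 mm high; 80 mm high in all. This point is on its axis 40 mm above its underside, 10 mm below its shoulder (the flat ring round the stem's foot); z is its axis, up.
- thick_cartridge_centre (a point): A cartridge of the same form and material whose body is too thick for the bore: 52 mm in diameter (stem 28 mm), 80 mm high. The point is on its axis 40 mm above its underside. It stays where it stands.
- press: Clamp press, fixed to the bench: grey base plate 190 x 116 x 10 mm, on it a steel block 76 x 76 mm whose top is 60 mm above the bench, with an upright bore, and two hinge cheeks 125 mm high, 54 mm over all, for the lever. Origin on the bore's axis at the bench top; z up, x from the bore towards the hinge.
- bore_mouth (a point): Centre of the bore's mouth, at the block's top, 60 mm above the bench. The bore is 42 mm in diameter, with a 3 mm chamfer at the mouth.
- bore_floor (a point): Centre of the bore's solid floor, 10 mm above the bench. Above it a stiff sliding seat stands 20 mm above the bench. It bears the cartridge's weight, so a cartridge set on it stays 10 mm proud (its centre 60 mm above the bench). Under about 14 N it slides down and does not spring back, until the cartridge stands on the floor (centre 50 mm above the bench, shoulder flush with the block's top).
- lever_hinge (a point): Middle of the lever's hinge pin: in the press's frame 90 mm along x from the bore's axis, 115 mm above the bench; the pin lies along the press's y. The hinge is stiff (0.45 N m): the lever stays where it is left.
- lever_bar (a point): Middle of the round steel cross-bar at the lever's free end, 14 mm thick, 138 mm long, along the press's y, 190 mm from the hinge pin. The lever, a flat bar 22 x 12 mm, meets it here, so grip the bar about 42 mm to one side, or push with closed fingers. At the bar, driving the seat takes about 7 N; 30 N under the foot is about 15 N, 45 N about 22 N.
- foot_root (a point): Where a screwed spindle with a rubber foot (22 mm wide) passes through the lever, 90 mm from the hinge. The foot presses on the top of the stem. How far it stands out below the lever is set anew each time and not known: its face is 21 to 29 mm from this point. The rubber yields about 1 mm for every 12 N.
- clamp (a joint): Angle of the clamp lever: 0 when it lies level over the bore, its bar on the far side of the bore from the hinge (press's -x side); grows as it is lifted; 1.7 to 1.9 rad at the start, leaning back past upright. As the foot's reach is not known, the cartridge is home at some angle from -0.07 to 0.07 rad, and the foot meets it about 0.11 rad earlier.
There are look-alikes about, which are no part of the job. Leave any black or brown look-alike of the part that bears cartridge_centre alone.

How it is judged:
By the outcome, as a careful person would: the job done as asked, in the order asked, and still so for the second after the job is handed in, with the robot touching nothing.
It also fails if it takes over 70 s, if anything falls off the work surface, if the arm or the gripper's body presses on something with over 40 N, if the wrist force passes 120 N, or if a joint passes its speed limit or range.

## Robot

A 6-joint arm with a two-finger parallel gripper is mounted at the origin on a cart in front of the work surface, level with it; the furniture and walls round the work are solid. World frame = base frame: x ahead of the robot, y to its left, z up, the work surface at z = 0. Lengths are in mm, angles in rad, forces in N, time in s.
With the tool pointing down it reaches from about 300 to 750 mm from the base axis. Payload 8.5 kg.
Tool frame: the origin (TCP) lies at the very end of the fingers, on their centre line; the grasp point (between the pads) lies 19 mm behind it; z points along the fingers, y is the line along which they close (so a half turn about z gives the same grasp; the last joint's range is limited). The gripper opens to 85 mm and grips with 20 to 120 N. Pads are 22 mm wide; open, the fingers measure 114 mm over their backs; the gripper's body (76 mm by 85 mm) begins 54 mm behind the grasp point. The pads swing forward as they close: fully open they stand 13 mm farther back than shut.
Start: joints at [-1.549, 0.381, 1.297, -0, 1.464, -0.215], TCP at [129.022, -534.634, 231.322] pointing down, gripper open.
Joint ranges: [-3.11, 3.11], [-0.89, 2.33], [0.22, 2.48], [-1.42, 4.56], [0.17, 2.85], [-2.88, 2.88]. Speed limits (rad/s): [2.39, 2.39, 3.14, 3.14, 3.14, 3.14].

## Interface

Orientations are given as a unit quaternion [x, y, z, w].
In Python, from plant import status, cams, workorder gives the robot as it stands.
- The arm moves only by the tool jog_arm, never from a script. Its argument "increments" is a list of rows, each an object of numbers: "hand": the closure in counts, from 0 (fully open) to 255 (shut); "tx", "ty", "tz": the shift along the tool's x, y, z as a fraction of full scale; "ax", "ay", "az": the turn, a rotation vector about the tool's x, y, z as a fraction of full scale. A call has exactly 8 rows; each row is the pose to reach, as a shift and turn from the pose commanded when the call began, along the tool's axes at that moment, turning the shorter way round; what a row does not reach only later rows make up. Full scale, the value 1, is 200 mm for a shift and pi rad for a turn. A row lasts 1/8 s, in which the tool goes at most 62.5 mm and 10.7 degrees, less where a joint would pass 70% of its speed; a pose out of reach is approached as far as the arm can. A call with a number of a shift or a turn outside -1 to 1 is refused whole. A call with a gripper value outside its range is refused whole. The fingers move at their own pace and stop on an object; the grip force is fixed at half the most. Time passes only in rows, so rows that repeat a pose let the fingers close, or fill a call up. It gives the time, the measured TCP pose, the force, the opening and the grip force at its end, in the units of the state.
- status.get_state(): the state, without advancing time (a new reading comes with each control period).
- cams.snapshot(name): name is "side" or "top"; returns the picture (400x640x3 uint8, red, green, blue); there is no depth.
- cams.get_calibration(name): a dict with "mtx" (3x3 intrinsics, pixels), "rvec" (rotation vector, rad) and "tvec" (3), from world to camera coordinates, as OpenCV has them. Camera axes: x right, y down, z forward; pixel columns grow to the right and rows downward; lengths in mm; the calibration is good to about 2 mm. A picture is of the moment at which its call begins. get_calibration takes no time and is no camera call.
- workorder.close_job(): hands the job in; it is judged then, once.
The state is a dict: "clock": time; "q": joint angles; "qvel": joint speeds; "joint_torque": joint torques, N m; "tcp_pos": TCP position; "eef_rot": TCP orientation; "contact_force": force on the tool from outside, world axes, zero at the start; "wrist_torque": the same for the moment, N m; "gripper_width": finger opening in mm; "grip_force": force on a finger pad.
Only numpy, scipy, OpenCV 4.12 (cv2) and the standard library are available. Lean on these libraries where they do the work, as an engineer would, in place of code of your own. Each camera call takes 0.05 s, during which the arm holds its last target. There are 200 camera calls.

## Working session

There is one attempt and no reset: what is moved stays moved. The work goes in short steps, Python scripts to look and compute and a tool call to move; the robot and the scene stay as the last step left them, time stands still between calls to the robot, and variables do not carry over. Pictures are saved under pics/ and viewed, at most 11 in all, crops included, and the job is handed in when it is done.

Besides the shell and the picture viewer there is one more tool, called after "Call:" as name([rows], argument=value, ...), one row to a line, values as JSON. jog_arm: Moves the arm, as the interface text tells. Its arguments: {"type":"object","properties":{"increments":{"type":"array"}},"required":["increments"]}

```bash
ls; mkdir -p pics; python3 - <<'E'
from plant import status,cams
import cv2
print(status.get_state())
for n in("top","side"):
    im=cams.snapshot(n); cv2.imwrite(f"pics/{n}0.png",im[:,:,::-1]); c=cams.get_calibration(n); print(n,c)
E
```

```text
pics
{'clock': 0.0, 'q': array([-1.54928265e+00,  3.81193867e-01,  1.29825140e+00, -6.19224413e-06,
        1.46359691e+00, -2.15316801e-01]), 'qvel': array([-6.59149523e-04,  1.48735966e-03, -2.23359013e-05,  2.08346003e-04,
        1.31796567e-04,  1.49084974e-04]), 'joint_torque': array([ 2.69208111e-03, -4.48464739e+01, -2.31278247e+01, -8.02697446e-05,
        4.78009722e-03,  3.86428937e-06]), 'tcp_pos': array([ 129.02330772, -534.35424921,  230.71607876]), 'eef_rot': array([ 9.92996804e-01,  1.18138991e-01,  6.70573455e-05, -7.21662834e-04]), 'contact_force': array([0.1324889 , 0.32253121, 0.60706396]), 'wrist_torque': array([ 0.01718821, -0.00086822,  0.00575502]), 'grip_force': 0.0, 'gripper_width': 85.29283164100936}
top {'mtx': array([[400.92421285,   0.        , 317.49005768],
       [  0.        , 400.92421285, 201.4783523 ],
       [  0.        ,   0.        ,   1.        ]]), 'rvec': array([ 2.21287556, -2.19321186,  0.08718148]), 'tvec': array([-110.45807068,  471.46655692,  956.96880296])}
side {'mtx': array([[376.88069557,   0.        , 320.69856141],
       [  0.        , 376.88069557, 195.94492527],
       [  0.        ,   0.        ,   1.        ]]), 'rvec': array([ 0.57821534, -2.44860165,  1.45210658]), 'tvec': array([382.82874028, 225.75303425, 738.80931456])}
```

View pics/top0.png

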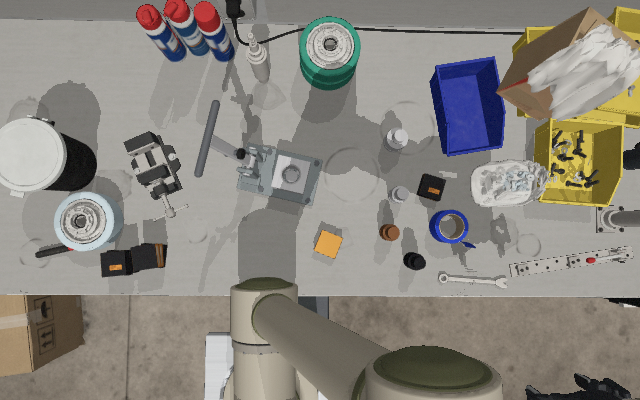

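View pics/side0.png

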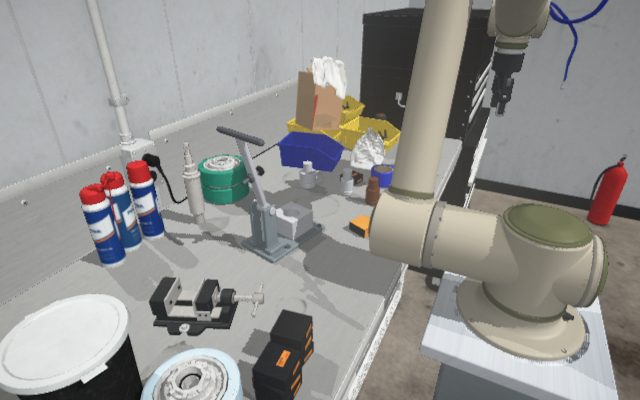

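Top view: the press block and bore are at about (292,174), with the lever leaning back left and its bar running from (215,100) to (198,175). Steel candidates are at (397,138), which looks thicker, and (399,195), which looks slimmer. The look-alikes are brown at (389,232) and black at (414,261). I choose (399,195) and will check it in a close crop.

```bash
cat > h.py <<'E'
import numpy as np, cv2
from plant import cams
def cal(n):
    c=cams.get_calibration(n); return c["mtx"],cv2.Rodrigues(np.array(c["rvec"],float))[0],np.array(c["tvec"],float)
def ray(n,u,v):
    K,R,t=cal(n); return -R.T@t, R.T@np.linalg.inv(K)@[u,v,1.]
def onz(n,u,v,z):
    o,d=ray(n,u,v); return o+d*(z-o[2])/d[2]
def proj(n,P):
    K,R,t=cal(n); p=(K@(R@np.atleast_2d(np.array(P,float)).T+t[:,None])).T; return p[:,:2]/p[:,2:]
def two(ut,us):
    (o,d),(p,e)=ray("top",*ut),ray("side",*us)
    s=np.linalg.lstsq(np.c_[d,-e],p-o,rcond=None)[0]; a,b=o+d*s[0],p+e*s[1]; return (a+b)/2,np.linalg.norm(a-b)
E
python3 - <<'E'
import cv2,numpy as np
from h import *
im=cv2.imread("pics/top0.png"); s=cv2.imread("pics/side0.png")
a=cv2.resize(im[95:215,190:350],None,fx=5,fy=5,interpolation=cv2.INTER_CUBIC)[:600,:800]
cv2.imwrite("pics/press_top.png",a)
b=cv2.resize(im[110:230,365:445],None,fx=5,fy=5,interpolation=cv2.INTER_CUBIC)
c=cv2.resize(s[150:210,290:370],None,fx=5,fy=5,interpolation=cv2.INTER_CUBIC)
c=np.vstack([c,np.zeros((300,400,3),np.uint8)])
cv2.imwrite("pics/cart.png",np.hstack([b,c]))
for uv in((397,138),(399,195),(292,174)): print(onz("top",*uv,80 if uv[0]>300 else 60))
E
```

```text
[ 616.10069001 -285.81248524   80.        ]
[ 485.21175614 -289.97861329   80.        ]
[533.01451908 -45.6817112   60.        ]
```

View pics/press_top.png

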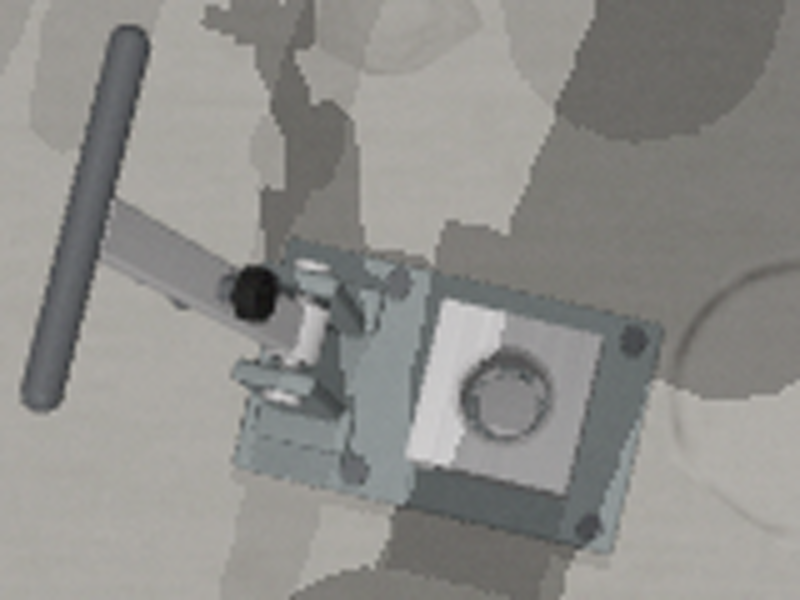

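View pics/cart.png

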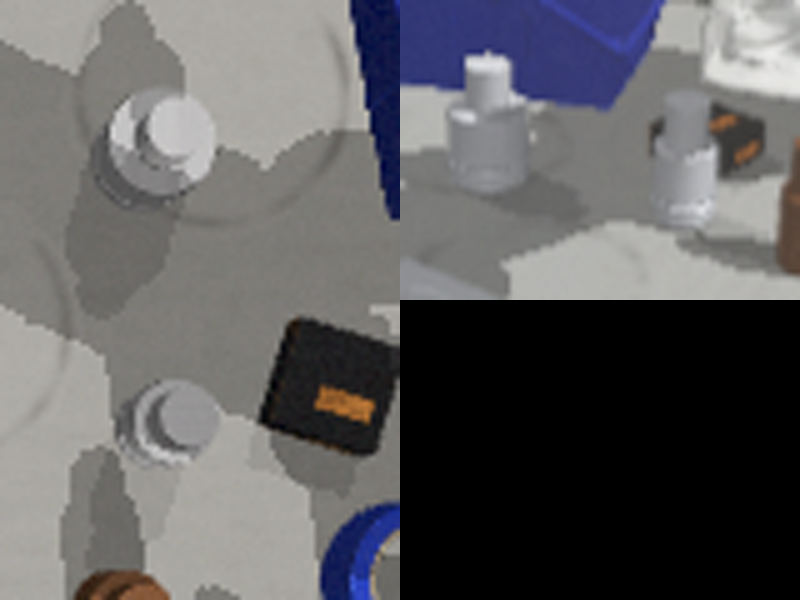

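The top crop shows the bore ring at crop (506,396) inside the block, whose corners are (445,300), (603,345), (567,493) and (408,458). The bar ends are at crop (130,40) and (42,395). In the cartridge crop, the lower one has the narrower body, with its stem top at (189,417), so it is the slim one. The upper one is clearly wider, so (399,195) is confirmed.

```bash
python3 - <<'E'
from h import *
T=lambda x,y:((x+.5)/5-.5+190,(y+.5)/5-.5+95)
C=lambda x,y:((x+.5)/5-.5+365,(y+.5)/5-.5+110)
S=lambda x,y:((x+.5)/5-.5+290,(y+.5)/5-.5+150)
np.set_printoptions(precision=1,suppress=True)
c=np.array([onz("top",*T(*p),60) for p in((445,300),(603,345),(567,493),(408,458))]); print(c,c.mean(0))
print("bore ring",onz("top",*T(506,395),60))
e=[c[0]-c[1],c[3]-c[2],c[0]-c[3],c[1]-c[2]]
for v in e: print(np.linalg.norm(v),np.degrees(np.arctan2(v[1],v[0])))
print("slim stem",onz("top",*C(189,417),80), two(C(189,417),S(288,97)), two(C(180,137),S(89,62)))
for z in (290,300,310):
  a,b=onz("top",*T(130,38),z),onz("top",*T(43,396),z); print(z,a,b,(a+b)/2,np.linalg.norm(a-b),np.degrees(np.arctan2(*(a-b)[1::-1])))
# plate corners z=10
for p in((665,325),(610,552),(235,468)): print(onz("top",*T(*p),10))
# bar ends in side view
print(two(T(130,38),(219,129)),two(T(43,396),(263,144)))
E
```

```text
[[577.9 -14.1  60. ]
 [557.8 -87.6  60. ]
 [488.7 -71.6  60. ]
 [504.2   2.   60. ]] [532.1 -42.8  60. ]
bore ring [533.9 -42.9  60. ]
76.23114407830992 74.65309025459169
75.16803308367267 78.12042586701463
75.5062449022998 -12.264048290552202
70.90854954148014 -13.035315361758991
slim stem [ 489.8 -297.8   80. ] (array([ 489. , -296.9,   84.6]), np.float64(0.9572301096582413)) (array([ 619.2, -292.6,   83.5]), np.float64(3.2361921662230824))
290 [629.   79.6 290. ] [502.7 106.7 290. ] [565.8  93.1 290. ] 129.19892774524146 -12.10424556878453
300 [626.   77.2 300. ] [501.4 103.9 300. ] [563.7  90.6 300. ] 127.33857394092749 -12.104245568784542
310 [622.9  74.8 310. ] [500.2 101.1 310. ] [561.6  88.  310. ] 125.4782201366136 -12.104245568784533
[ 575.6 -118.    10. ]
[464.  -92.1  10. ]
[503.1  90.4  10. ]
(array([625.4,  76.8, 300.7]), np.float64(0.815870393206692)) (array([500. , 103.3, 298.2]), np.float64(3.84598653595148))
```

```bash
cat > go.py <<'E'
import sys,numpy as np
from scipy.spatial.transform import Rotation as Ro
from plant import status
s=status.get_state(); R=Ro.from_quat(s["eef_rot"])
print("clk %.2f"%s["clock"],"tcp",np.round(s["tcp_pos"],1),"F",np.round(s["contact_force"],1),"w %.1f g %.1f"%(s["gripper_width"],s["grip_force"]))
a=list(map(float,sys.argv[1:]))
for i in range(0,len(a),3): print(a[i:i+3],np.round(R.inv().apply(np.array(a[i:i+3])-s["tcp_pos"])/200,4))
E
python3 go.py 489.5 -297.5 230 489.5 -297.5 120 489.5 -297.5 53
```

```text
clk 0.10 tcp [ 129.  -534.4  230.8] F [-1.   0.3 -0.9] w 85.3 g 0.0
[489.5, -297.5, 230.0] [ 2.0299 -0.7286  0.0054]
[489.5, -297.5, 120.0] [ 2.0298 -0.7279  0.5554]
[489.5, -297.5, 53.0] [ 2.0297 -0.7274  0.8904]
```

Call:
jog_arm([
  {"tx":0.12,"ty":-0.04},
  {"tx":0.25,"ty":-0.09},
  {"tx":0.4,"ty":-0.14},
  {"tx":0.55,"ty":-0.2},
  {"tx":0.7,"ty":-0.25},
  {"tx":0.85,"ty":-0.3},
  {"tx":1,"ty":-0.36},
  {"tx":1,"ty":-0.36},
])

```text
invalid input
```

Call:
jog_arm([
  {"tx":0.15,"ty":-0.05,"hand":40},
  {"tx":0.3,"ty":-0.1,"hand":80},
  {"tx":0.45,"ty":-0.16,"hand":80},
  {"tx":0.6,"ty":-0.21,"hand":80},
  {"tx":0.75,"ty":-0.27,"hand":80},
  {"tx":0.9,"ty":-0.33,"tz":0.1,"hand":80},
  {"tx":1,"ty":-0.36,"tz":0.25,"hand":80},
  {"tx":1,"ty":-0.36,"tz":0.3,"hand":80},
])

```text
invalid input
```

```bash
python3 go.py 489.5 -297.5 120 489.5 -297.5 53; python3 - <<'E'
from h import *
a=cams.snapshot("top")[110:260,340:460,::-1]; b=cams.snapshot("side")[90:240,270:430,::-1]
cv2.imwrite("pics/pre.png",np.hstack([cv2.resize(x,None,fx=2.8,fy=2.8,interpolation=2) for x in(a,b)]))
E
```

```text
clk 0.10 tcp [ 129.  -534.4  230.8] F [-1.   0.3 -0.9] w 85.3 g 0.0
[489.5, -297.5, 120.0] [ 2.0298 -0.7279  0.5554]
[489.5, -297.5, 53.0] [ 2.0297 -0.7274  0.8904]
```

View pics/pre.png

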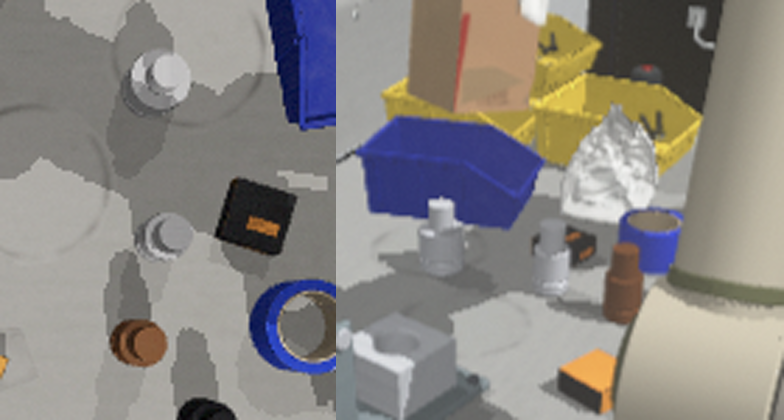

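Both moves were refused, so the picture shows the arm still at the start and the slim cartridge in place at about (165,237). Rows probably need every field, so I'll send full rows.

Call:
jog_arm([
  {"hand":0,"tx":0.12,"ty":-0.04,"tz":0,"ax":0,"ay":0,"az":0},
  {"hand":0,"tx":0.25,"ty":-0.09,"tz":0,"ax":0,"ay":0,"az":0},
  {"hand":0,"tx":0.4,"ty":-0.14,"tz":0,"ax":0,"ay":0,"az":0},
  {"hand":0,"tx":0.55,"ty":-0.2,"tz":0,"ax":0,"ay":0,"az":0},
  {"hand":0,"tx":0.7,"ty":-0.25,"tz":0,"ax":0,"ay":0,"az":0},
  {"hand":0,"tx":0.85,"ty":-0.3,"tz":0,"ax":0,"ay":0,"az":0},
  {"hand":0,"tx":1,"ty":-0.36,"tz":0,"ax":0,"ay":0,"az":0},
  {"hand":0,"tx":1,"ty":-0.36,"tz":0,"ax":0,"ay":0,"az":0},
])

```text
clock: 1.2
tcp_pos: [307.7, -416.6, 231.3]
eef_rot: [0.993, 0.119, 0.0, -0.0]
contact_force: [-0.2, 0.1, 0.1]
gripper_width: 85.2
grip_force: 0.0
```

Call:
jog_arm([
  {"hand":40,"tx":0.15,"ty":-0.05,"tz":0,"ax":0,"ay":0,"az":0},
  {"hand":80,"tx":0.3,"ty":-0.1,"tz":0,"ax":0,"ay":0,"az":0},
  {"hand":80,"tx":0.45,"ty":-0.16,"tz":0,"ax":0,"ay":0,"az":0},
  {"hand":80,"tx":0.6,"ty":-0.21,"tz":0,"ax":0,"ay":0,"az":0},
  {"hand":80,"tx":0.75,"ty":-0.27,"tz":0.1,"ax":0,"ay":0,"az":0},
  {"hand":80,"tx":0.9,"ty":-0.33,"tz":0.3,"ax":0,"ay":0,"az":0},
  {"hand":80,"tx":1,"ty":-0.36,"tz":0.5,"ax":0,"ay":0,"az":0},
  {"hand":80,"tx":1,"ty":-0.36,"tz":0.5,"ax":0,"ay":0,"az":0},
])

```text
clock: 2.2
tcp_pos: [483.3, -300.0, 128.7]
eef_rot: [0.993, 0.119, -0.002, -0.002]
contact_force: [-0.5, -0.8, -0.3]
gripper_width: 58.7
grip_force: 0.0
```

```bash
python3 go.py 489.5 -297.5 120 489.5 -297.5 53; python3 - <<'E'
from h import *
a=cams.snapshot("top")[110:260,340:460,::-1]; b=cams.snapshot("side")[90:240,270:430,::-1]
cv2.imwrite("pics/pre2.png",np.hstack([cv2.resize(x,None,fx=2.8,fy=2.8,interpolation=2) for x in(a,b)]))
E
```

```text
clk 2.20 tcp [ 483.3 -300.   128.7] F [-0.5 -0.8 -0.3] w 58.7 g 0.0
[489.5, -297.5, 120.0] [ 0.033  -0.0047  0.0433]
[489.5, -297.5, 53.0] [ 0.0341 -0.003   0.3783]
```

View pics/pre2.png

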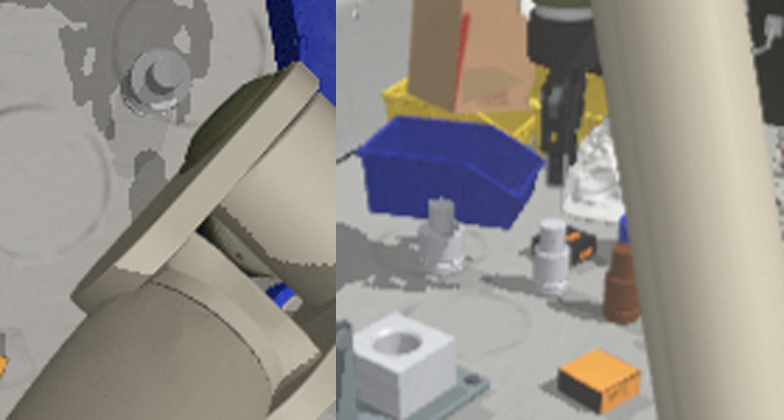

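The side view shows the fingers straight above the slim cartridge (551,255), clear of the black box. I'll descend and grip the stem.

Call:
jog_arm([
  {"hand":80,"tx":0.034,"ty":-0.004,"tz":0.1,"ax":0,"ay":0,"az":0},
  {"hand":80,"tx":0.034,"ty":-0.004,"tz":0.2,"ax":0,"ay":0,"az":0},
  {"hand":80,"tx":0.034,"ty":-0.003,"tz":0.3,"ax":0,"ay":0,"az":0},
  {"hand":80,"tx":0.034,"ty":-0.003,"tz":0.372,"ax":0,"ay":0,"az":0},
  {"hand":80,"tx":0.034,"ty":-0.003,"tz":0.372,"ax":0,"ay":0,"az":0},
  {"hand":255,"tx":0.034,"ty":-0.003,"tz":0.372,"ax":0,"ay":0,"az":0},
  {"hand":255,"tx":0.034,"ty":-0.003,"tz":0.372,"ax":0,"ay":0,"az":0},
  {"hand":255,"tx":0.034,"ty":-0.003,"tz":0.372,"ax":0,"ay":0,"az":0},
])

```text
clock: 3.3
tcp_pos: [491.0, -299.1, 58.1]
eef_rot: [0.993, 0.118, 0.001, 0.001]
contact_force: [-1.0, -0.7, 6.1]
gripper_width: 25.6
grip_force: 58.9
```

Call:
jog_arm([
  {"hand":255,"tx":0,"ty":0,"tz":0,"ax":0,"ay":0,"az":0},
  {"hand":255,"tx":0,"ty":0,"tz":0,"ax":0,"ay":0,"az":0},
  {"hand":255,"tx":0,"ty":0,"tz":0,"ax":0,"ay":0,"az":0},
  {"hand":255,"tx":0,"ty":0,"tz":-0.05,"ax":0,"ay":0,"az":0},
  {"hand":255,"tx":0,"ty":0,"tz":-0.15,"ax":0,"ay":0,"az":0},
  {"hand":255,"tx":0,"ty":0,"tz":-0.3,"ax":0,"ay":0,"az":0},
  {"hand":255,"tx":0,"ty":0,"tz":-0.4,"ax":0,"ay":0,"az":0},
  {"hand":255,"tx":0,"ty":0,"tz":-0.4,"ax":0,"ay":0,"az":0},
])

```text
clock: 4.3
tcp_pos: [490.9, -298.8, 138.2]
eef_rot: [0.993, 0.118, 0.001, 0.001]
contact_force: [-0.5, -1.3, -4.3]
gripper_width: 25.1
grip_force: 59.6
```

```bash
python3 go.py 533.5 -43 133 ; python3 - <<'E'
from h import *
b=cams.snapshot("side")[60:240,270:430,::-1]
cv2.imwrite("pics/lift.png",cv2.resize(b,None,fx=3,fy=3,interpolation=2))
E
```

```text
clk 4.30 tcp [ 490.9 -298.8  138.2] F [-0.5 -1.3 -4.3] w 25.1 g 59.6
[533.5, -43.0, 133.0] [ 0.5074 -1.1934  0.0243]
```

View pics/lift.png

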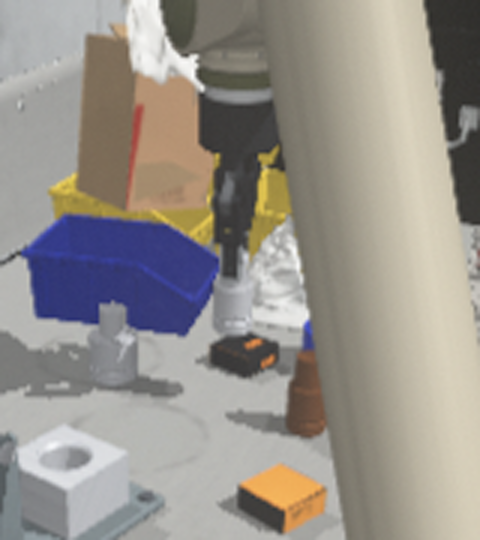

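The slim cartridge is held upright at about (232,305) and the thick one is undisturbed at (112,350). I'll carry the slim one over the bore.

Call:
jog_arm([
  {"hand":255,"tx":0.04,"ty":-0.1,"tz":-0.06,"ax":0,"ay":0,"az":0},
  {"hand":255,"tx":0.11,"ty":-0.25,"tz":-0.06,"ax":0,"ay":0,"az":0},
  {"hand":255,"tx":0.18,"ty":-0.42,"tz":-0.06,"ax":0,"ay":0,"az":0},
  {"hand":255,"tx":0.25,"ty":-0.6,"tz":-0.06,"ax":0,"ay":0,"az":0},
  {"hand":255,"tx":0.33,"ty":-0.77,"tz":-0.06,"ax":0,"ay":0,"az":0},
  {"hand":255,"tx":0.4,"ty":-0.92,"tz":-0.06,"ax":0,"ay":0,"az":0},
  {"hand":255,"tx":0.43,"ty":-1,"tz":-0.06,"ax":0,"ay":0,"az":0},
  {"hand":255,"tx":0.43,"ty":-1,"tz":-0.06,"ax":0,"ay":0,"az":0},
])

```text
clock: 5.35
tcp_pos: [527.0, -82.9, 148.8]
eef_rot: [0.993, 0.119, -0.0, -0.0]
contact_force: [-0.5, 0.4, -3.9]
gripper_width: 25.3
grip_force: 59.7
```

Call:
jog_arm([
  {"hand":255,"tx":0.03,"ty":-0.07,"tz":0,"ax":0,"ay":0,"az":0},
  {"hand":255,"tx":0.06,"ty":-0.14,"tz":0,"ax":0,"ay":0,"az":0},
  {"hand":255,"tx":0.08,"ty":-0.19,"tz":0,"ax":0,"ay":0,"az":0},
  {"hand":255,"tx":0.08,"ty":-0.193,"tz":0.03,"ax":0,"ay":0,"az":0},
  {"hand":255,"tx":0.08,"ty":-0.193,"tz":0.08,"ax":0,"ay":0,"az":0},
  {"hand":255,"tx":0.08,"ty":-0.193,"tz":0.1,"ax":0,"ay":0,"az":0},
  {"hand":255,"tx":0.08,"ty":-0.193,"tz":0.1,"ax":0,"ay":0,"az":0},
  {"hand":255,"tx":0.08,"ty":-0.193,"tz":0.1,"ax":0,"ay":0,"az":0},
])

```text
clock: 6.35
tcp_pos: [533.9, -43.0, 129.1]
eef_rot: [0.993, 0.118, 0.0, 0.0]
contact_force: [0.8, -0.9, -3.6]
gripper_width: 25.6
grip_force: 59.7
```

```bash
python3 go.py 533.5 -43 118 534 -43 80; python3 - <<'E'
from h import *
a=cams.snapshot("top")[110:230,240:340,::-1]; b=cams.snapshot("side")[130:270,220:340,::-1]
cv2.imwrite("pics/over.png",np.hstack([cv2.resize(x,(400,480),interpolation=2) for x in(a,b)]))
print(proj("side",[[533.5,-43,60],[534,-43,118-58.1],[534,-43,118-8]]))
E
```

```text
clk 6.35 tcp [533.9 -43.  129.1] F [ 0.8 -0.9 -3.6] w 25.6 g 59.7
[533.5, -43.0, 118.0] [-0.0018 -0.0004  0.0554]
[534.0, -43.0, 80.0] [5.000e-04 2.000e-04 2.454e-01]
[[291.09321284 212.00463061]
 [290.92430534 211.99297425]
 [290.12698447 194.59126542]]
```

View pics/over.png

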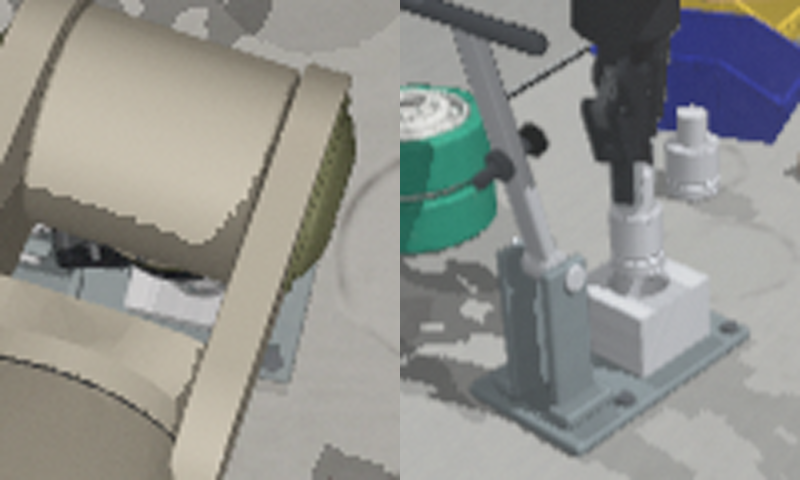

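The side view shows the cartridge hanging over the bore: body about (637,240), mouth about (640,281). They are aligned to within 1–2 mm, so I'll lower it slowly into the chamfer.

Call:
jog_arm([
  {"hand":255,"tx":0,"ty":0,"tz":0.02,"ax":0,"ay":0,"az":0},
  {"hand":255,"tx":0,"ty":0,"tz":0.04,"ax":0,"ay":0,"az":0},
  {"hand":255,"tx":0,"ty":0,"tz":0.05,"ax":0,"ay":0,"az":0},
  {"hand":255,"tx":0,"ty":0,"tz":0.06,"ax":0,"ay":0,"az":0},
  {"hand":255,"tx":0,"ty":0,"tz":0.07,"ax":0,"ay":0,"az":0},
  {"hand":255,"tx":0,"ty":0,"tz":0.08,"ax":0,"ay":0,"az":0},
  {"hand":255,"tx":0,"ty":0,"tz":0.085,"ax":0,"ay":0,"az":0},
  {"hand":255,"tx":0,"ty":0,"tz":0.085,"ax":0,"ay":0,"az":0},
])

```text
clock: 7.45
tcp_pos: [533.7, -42.8, 111.9]
eef_rot: [0.993, 0.118, -0.0, -0.0]
contact_force: [0.2, -0.2, -3.3]
gripper_width: 25.1
grip_force: 59.7
```

Call:
jog_arm([
  {"hand":255,"tx":0,"ty":0,"tz":0.02,"ax":0,"ay":0,"az":0},
  {"hand":255,"tx":0,"ty":0,"tz":0.04,"ax":0,"ay":0,"az":0},
  {"hand":255,"tx":0,"ty":0,"tz":0.06,"ax":0,"ay":0,"az":0},
  {"hand":255,"tx":0,"ty":0,"tz":0.08,"ax":0,"ay":0,"az":0},
  {"hand":255,"tx":0,"ty":0,"tz":0.1,"ax":0,"ay":0,"az":0},
  {"hand":255,"tx":0,"ty":0,"tz":0.12,"ax":0,"ay":0,"az":0},
  {"hand":255,"tx":0,"ty":0,"tz":0.14,"ax":0,"ay":0,"az":0},
  {"hand":255,"tx":0,"ty":0,"tz":0.14,"ax":0,"ay":0,"az":0},
])

```text
clock: 8.45
tcp_pos: [533.6, -42.7, 83.6]
eef_rot: [0.993, 0.118, -0.0, -0.0]
contact_force: [-0.4, 0.2, -4.3]
gripper_width: 25.8
grip_force: 59.7
```

Call:
jog_arm([
  {"hand":255,"tx":0,"ty":0,"tz":0.01,"ax":0,"ay":0,"az":0},
  {"hand":255,"tx":0,"ty":0,"tz":0.02,"ax":0,"ay":0,"az":0},
  {"hand":255,"tx":0,"ty":0,"tz":0.023,"ax":0,"ay":0,"az":0},
  {"hand":255,"tx":0,"ty":0,"tz":0.023,"ax":0,"ay":0,"az":0},
  {"hand":220,"tx":0,"ty":0,"tz":0.023,"ax":0,"ay":0,"az":0},
  {"hand":130,"tx":0,"ty":0,"tz":0.023,"ax":0,"ay":0,"az":0},
  {"hand":80,"tx":0,"ty":0,"tz":0.023,"ax":0,"ay":0,"az":0},
  {"hand":80,"tx":0,"ty":0,"tz":0.023,"ax":0,"ay":0,"az":0},
])

```text
clock: 9.45
tcp_pos: [533.9, -42.8, 79.6]
eef_rot: [0.993, 0.118, 0.0, 0.0]
contact_force: [0.6, -0.6, -0.0]
gripper_width: 58.5
grip_force: 0.0
```

Call:
jog_arm([
  {"hand":80,"tx":0,"ty":0,"tz":0,"ax":0,"ay":0,"az":0},
  {"hand":80,"tx":0,"ty":0,"tz":-0.02,"ax":0,"ay":0,"az":0},
  {"hand":80,"tx":0,"ty":0,"tz":-0.1,"ax":0,"ay":0,"az":0},
  {"hand":80,"tx":0,"ty":0,"tz":-0.3,"ax":0,"ay":0,"az":0},
  {"hand":80,"tx":0,"ty":0,"tz":-0.5,"ax":0,"ay":0,"az":0},
  {"hand":80,"tx":0,"ty":0,"tz":-0.75,"ax":0,"ay":0,"az":0},
  {"hand":80,"tx":0,"ty":0,"tz":-1,"ax":0,"ay":0,"az":0},
  {"hand":80,"tx":0,"ty":0,"tz":-1,"ax":0,"ay":0,"az":0},
])

```text
clock: 10.45
tcp_pos: [534.7, -43.0, 283.3]
eef_rot: [0.993, 0.118, 0.004, 0.002]
contact_force: [0.8, -0.4, -1.1]
gripper_width: 58.6
grip_force: 0.0
```

```bash
python3 go.py 533.5 -43 380; python3 - <<'E'
from h import *
a=cams.snapshot("top")[110:230,240:340,::-1]; b=cams.snapshot("side")[130:270,220:340,::-1]
cv2.imwrite("pics/in.png",np.hstack([cv2.resize(x,(400,480),interpolation=2) for x in(a,b)]))
print(proj("side",[[533.5,-43,100],[533.5,-43,70]]))
E
```

```text
clk 10.45 tcp [534.7 -43.  283.3] F [ 0.8 -0.4 -1.1] w 58.6 g 0.0
[533.5, -43.0, 380.0] [-0.0026  0.0006 -0.4834]
[[290.46322437 198.17961045]
 [290.938102   208.60074208]]
```

View pics/in.png

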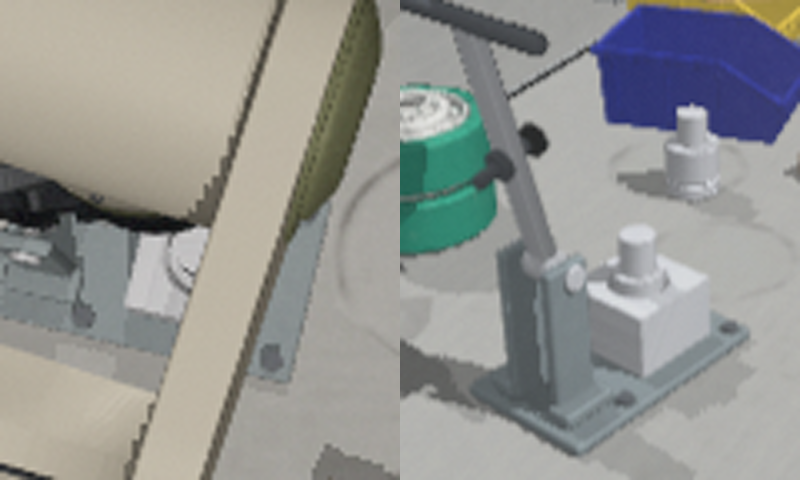

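The side view shows the slim cartridge standing in the bore at about (637,270), with its shoulder a little proud of the block as expected. Now I'll go to the lever bar, with the fingers straddling it 42 mm towards the robot.

```bash
python3 go.py 534 -43 360 522 99.5 360
```

```text
clk 10.55 tcp [533.5 -42.7 279.2] F [-0.1  0.4 -0.7] w 58.7 g 0.0
[534.0, -43.0, 360.0] [ 0.0021  0.0022 -0.404 ]
[522.0, 99.5, 360.0] [ 0.1109 -0.7045 -0.404 ]
```

Call:
jog_arm([
  {"hand":80,"tx":0,"ty":0,"tz":-0.15,"ax":0,"ay":0,"az":0.03},
  {"hand":80,"tx":0,"ty":0,"tz":-0.35,"ax":0,"ay":0,"az":0.08},
  {"hand":80,"tx":0.01,"ty":-0.05,"tz":-0.404,"ax":0,"ay":0,"az":0.12},
  {"hand":80,"tx":0.04,"ty":-0.25,"tz":-0.404,"ax":0,"ay":0,"az":0.145},
  {"hand":80,"tx":0.07,"ty":-0.45,"tz":-0.404,"ax":0,"ay":0,"az":0.145},
  {"hand":80,"tx":0.1,"ty":-0.62,"tz":-0.404,"ax":0,"ay":0,"az":0.145},
  {"hand":80,"tx":0.111,"ty":-0.705,"tz":-0.404,"ax":0,"ay":0,"az":0.145},
  {"hand":80,"tx":0.111,"ty":-0.705,"tz":-0.404,"ax":0,"ay":0,"az":0.145},
])

```text
clock: 11.55
tcp_pos: [522.1, 99.9, 359.4]
eef_rot: [0.994, -0.109, -0.001, 0.0]
contact_force: [-0.9, -0.4, 1.0]
gripper_width: 58.9
grip_force: 0.0
```

```bash
python3 go.py 522 99.5 320 522 99.5 282; python3 - <<'E'
from plant import status
from scipy.spatial.transform import Rotation as R
print(R.from_quat(status.get_state()["eef_rot"]).as_matrix().round(3), status.get_state()["q"].round(2))
E
```

```text
clk 11.55 tcp [522.1  99.9 359.4] F [-0.9 -0.4  1. ] w 58.9 g 0.0
[522.0, 99.5, 320.0] [0.0002 0.0018 0.197 ]
[522.0, 99.5, 282.0] [0.0004 0.0017 0.387 ]
[[ 0.976 -0.216 -0.001]
 [-0.216 -0.976 -0.   ]
 [-0.001  0.    -1.   ]] [-0.03  0.29  1.07 -0.    1.78  1.75]
```

Call:
jog_arm([
  {"hand":80,"tx":0,"ty":0,"tz":0.08,"ax":0,"ay":0,"az":0},
  {"hand":80,"tx":0,"ty":0,"tz":0.17,"ax":0,"ay":0,"az":0},
  {"hand":80,"tx":0,"ty":0,"tz":0.25,"ax":0,"ay":0,"az":0},
  {"hand":80,"tx":0,"ty":0,"tz":0.32,"ax":0,"ay":0,"az":0},
  {"hand":80,"tx":0,"ty":0,"tz":0.37,"ax":0,"ay":0,"az":0},
  {"hand":180,"tx":0,"ty":0,"tz":0.387,"ax":0,"ay":0,"az":0},
  {"hand":180,"tx":0,"ty":0,"tz":0.387,"ax":0,"ay":0,"az":0},
  {"hand":180,"tx":0,"ty":0,"tz":0.387,"ax":0,"ay":0,"az":0},
])

```text
clock: 12.55
tcp_pos: [522.4, 99.5, 283.2]
eef_rot: [0.994, -0.109, 0.0, -0.0]
contact_force: [-0.3, 0.3, -0.1]
gripper_width: 24.8
grip_force: 0.0
```

Call:
jog_arm([
  {"hand":180,"tx":0,"ty":0.11,"tz":-0.02,"ax":0,"ay":0,"az":0},
  {"hand":180,"tx":0,"ty":0.235,"tz":-0.029,"ax":0,"ay":0,"az":0},
  {"hand":180,"tx":0,"ty":0.37,"tz":-0.02,"ax":0,"ay":0,"az":0},
  {"hand":180,"tx":0,"ty":0.49,"tz":0.006,"ax":0,"ay":0,"az":0},
  {"hand":180,"tx":0,"ty":0.59,"tz":0.036,"ax":0,"ay":0,"az":0},
  {"hand":180,"tx":0,"ty":0.68,"tz":0.074,"ax":0,"ay":0,"az":0},
  {"hand":180,"tx":0,"ty":0.765,"tz":0.12,"ax":0,"ay":0,"az":0},
  {"hand":180,"tx":0,"ty":0.805,"tz":0.148,"ax":0,"ay":0,"az":0},
])

```text
clock: 13.55
tcp_pos: [487.0, -58.5, 252.5]
eef_rot: [0.994, -0.109, -0.0, -0.0]
contact_force: [-0.2, 1.0, 0.7]
gripper_width: 25.0
grip_force: 0.6
```

```bash
python3 go.py; python3 - <<'E'
from h import *
H=np.array([553,45,115.]);u=np.array([.216,.976,0]);v=np.array([-.976,.216,0])
im=cams.snapshot("side"); cv2.imwrite("pics/sw.png",im[:,:,::-1])
g=im.astype(int); 
for th in(1.0,.95,.9,.85):
  b=H-190*np.cos(th)*u+[0,0,190*np.sin(th)]
  print(th,b.round(1),proj("side",[b+69*v,b-69*v]).round(0).tolist())
E
```

```text
clk 13.55 tcp [487.  -58.5 252.5] F [-0.2  1.   0.7] w 25.0 g 0.6
1.0 [530.8 -55.2 274.9] [[314.0, 135.0], [270.0, 123.0]]
0.95 [529.1 -62.9 269.5] [[317.0, 137.0], [272.0, 125.0]]
0.9 [527.5 -70.3 263.8] [[319.0, 138.0], [275.0, 126.0]]
0.85 [525.9 -77.4 257.7] [[321.0, 140.0], [277.0, 128.0]]
```

Call:
jog_arm([
  {"hand":180,"tx":0,"ty":0.04,"tz":0.03,"ax":0,"ay":0,"az":0},
  {"hand":180,"tx":0,"ty":0.08,"tz":0.059,"ax":0,"ay":0,"az":0},
  {"hand":180,"tx":0,"ty":0.15,"tz":0.125,"ax":0,"ay":0,"az":0},
  {"hand":180,"tx":0,"ty":0.21,"tz":0.197,"ax":0,"ay":0,"az":0},
  {"hand":180,"tx":0,"ty":0.265,"tz":0.276,"ax":0,"ay":0,"az":0},
  {"hand":180,"tx":0,"ty":0.29,"tz":0.32,"ax":0,"ay":0,"az":0},
  {"hand":180,"tx":0,"ty":0.313,"tz":0.36,"ax":0,"ay":0,"az":0},
  {"hand":180,"tx":0,"ty":0.313,"tz":0.36,"ax":0,"ay":0,"az":0},
])

```text
clock: 14.6
tcp_pos: [473.5, -119.0, 180.7]
eef_rot: [0.994, -0.109, -0.0, 0.0]
contact_force: [-0.3, 0.4, 1.1]
gripper_width: 25.1
grip_force: 0.0
```

```bash
python3 go.py; python3 - <<'E'
from h import *
H=np.array([553,45,115.]);u=np.array([.216,.976,0]);v=np.array([-.976,.216,0])
im=cams.snapshot("side"); a=im[100:260,200:400,::-1]; cv2.imwrite("pics/sw2.png",cv2.resize(a,None,fx=4,fy=3.75,interpolation=2))
for th in(.7,.6,.5,.45):
  b=H-190*np.cos(th)*u+[0,0,190*np.sin(th)]
  print(th,b.round(1),((proj("side",[b+69*v,b-69*v])-[200,100])*[4,3.75]).round(0).tolist())
E
```

```text
clk 14.60 tcp [ 473.5 -119.   180.7] F [-0.3  0.4  1.1] w 25.1 g 0.0
0.7 [521.6 -96.8 237.4] [[506.0, 173.0], [333.0, 126.0]]
0.6 [ 519.1 -108.1  222.3] [[518.0, 190.0], [347.0, 143.0]]
0.5 [ 517.  -117.7  206.1] [[528.0, 210.0], [358.0, 161.0]]
0.45 [ 516.  -122.   197.6] [[532.0, 220.0], [363.0, 171.0]]
```

View pics/sw2.png

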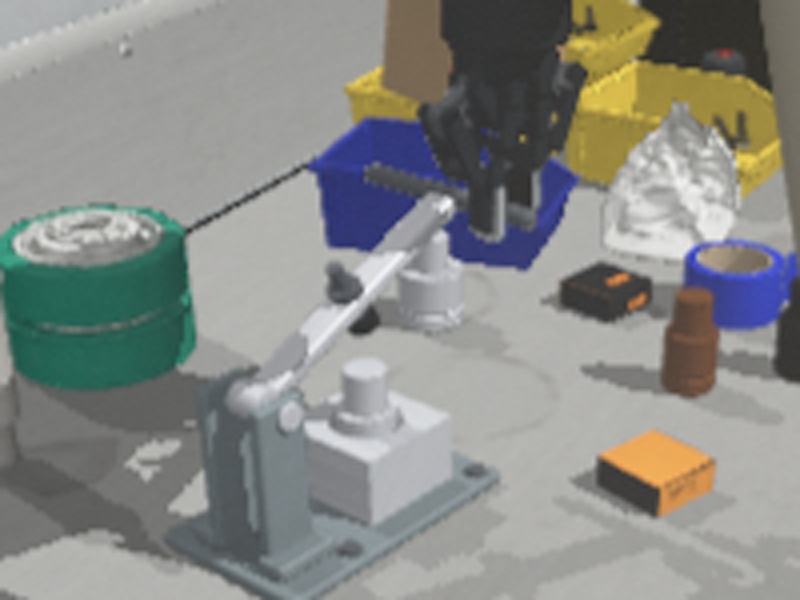

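The bar runs from (365,173) to (533,217), matching the 0.45 rad projection, and the foot hangs at (365,318) above the cartridge, which still stands proud. Next I'll lift out, shut the fingers and press from above.

Call:
jog_arm([
  {"hand":170,"tx":0,"ty":-0.02,"tz":0,"ax":0,"ay":0,"az":0},
  {"hand":170,"tx":0,"ty":-0.025,"tz":-0.1,"ax":0,"ay":0,"az":0},
  {"hand":170,"tx":0,"ty":-0.025,"tz":-0.25,"ax":0,"ay":0,"az":0},
  {"hand":200,"tx":0,"ty":-0.025,"tz":-0.28,"ax":0,"ay":0,"az":0},
  {"hand":255,"tx":0,"ty":-0.025,"tz":-0.28,"ax":0,"ay":0,"az":0},
  {"hand":255,"tx":0,"ty":-0.025,"tz":-0.28,"ax":0,"ay":0,"az":0},
  {"hand":255,"tx":0,"ty":-0.025,"tz":-0.28,"ax":0,"ay":0,"az":0},
  {"hand":255,"tx":0,"ty":-0.025,"tz":-0.28,"ax":0,"ay":0,"az":0},
])

```text
clock: 15.65
tcp_pos: [474.7, -113.9, 236.7]
eef_rot: [0.994, -0.109, -0.0, -0.0]
contact_force: [0.2, -0.6, -0.1]
gripper_width: 0.0
grip_force: 0.0
```

```bash
python3 go.py 475 -113 205 472.5 -124.5 171 471.4 -129.5 150
```

```text
clk 15.65 tcp [ 474.7 -113.9  236.7] F [ 0.2 -0.6 -0.1] w 0.0 g 0.0
[475.0, -113.0, 205.0] [ 0.0006 -0.0044  0.1587]
[472.5, -124.5, 171.0] [0.001  0.0544 0.3287]
[471.4, -129.5, 150.0] [0.0012 0.0801 0.4337]
```

Call:
jog_arm([
  {"hand":255,"tx":0,"ty":0,"tz":0.08,"ax":0,"ay":0,"az":0},
  {"hand":255,"tx":0,"ty":0,"tz":0.15,"ax":0,"ay":0,"az":0},
  {"hand":255,"tx":0,"ty":0.015,"tz":0.19,"ax":0,"ay":0,"az":0},
  {"hand":255,"tx":0,"ty":0.03,"tz":0.23,"ax":0,"ay":0,"az":0},
  {"hand":255,"tx":0,"ty":0.045,"tz":0.28,"ax":0,"ay":0,"az":0},
  {"hand":255,"tx":0,"ty":0.06,"tz":0.33,"ax":0,"ay":0,"az":0},
  {"hand":255,"tx":0,"ty":0.068,"tz":0.36,"ax":0,"ay":0,"az":0},
  {"hand":255,"tx":0,"ty":0.068,"tz":0.36,"ax":0,"ay":0,"az":0},
])

```text
clock: 16.65
tcp_pos: [471.6, -127.1, 164.6]
eef_rot: [0.994, -0.109, -0.001, -0.0]
contact_force: [0.5, 0.1, -0.0]
gripper_width: -0.4
grip_force: 0.0
```

Call:
jog_arm([
  {"hand":255,"tx":0,"ty":0.003,"tz":0.01,"ax":0,"ay":0,"az":0},
  {"hand":255,"tx":0,"ty":0.005,"tz":0.02,"ax":0,"ay":0,"az":0},
  {"hand":255,"tx":0,"ty":0.007,"tz":0.03,"ax":0,"ay":0,"az":0},
  {"hand":255,"tx":0,"ty":0.01,"tz":0.04,"ax":0,"ay":0,"az":0},
  {"hand":255,"tx":0,"ty":0.01,"tz":0.05,"ax":0,"ay":0,"az":0},
  {"hand":255,"tx":0,"ty":0.01,"tz":0.05,"ax":0,"ay":0,"az":0},
  {"hand":255,"tx":0,"ty":0.01,"tz":0.05,"ax":0,"ay":0,"az":0},
  {"hand":255,"tx":0,"ty":0.01,"tz":0.05,"ax":0,"ay":0,"az":0},
])

```text
clock: 17.65
tcp_pos: [471.4, -129.1, 155.1]
eef_rot: [0.994, -0.109, -0.0, -0.0]
contact_force: [0.6, 0.5, -0.1]
gripper_width: 0.0
grip_force: 0.0
```

```bash
python3 - <<'E'
from h import *
H=np.array([553,45,115.]);u=np.array([.216,.976,0]);v=np.array([-.976,.216,0])
im=cams.snapshot("side"); cv2.imwrite("pics/sw3.png",im[:,:,::-1]); ref=cv2.imread("pics/side0.png")[:,:,::-1]
g=im.astype(int); 
for th in(.35,.3,.25,.2,.15,.1):
  b=H-190*np.cos(th)*u+[0,0,190*np.sin(th)]
  print(th,proj("side",[b-64*v,b-40*v]).round(1).tolist())
for c in (293,295,298): print(c,[(r,im[r,c].tolist()) for r in range(138,170)])
E
python3 go.py
```

```text
0.35 [[294.4, 151.5], [301.3, 153.7]]
0.3 [[295.3, 154.3], [302.1, 156.5]]
0.25 [[296.1, 157.2], [302.9, 159.5]]
0.2 [[296.8, 160.2], [303.5, 162.5]]
0.15 [[297.3, 163.2], [304.0, 165.5]]
0.1 [[297.7, 166.3], [304.3, 168.6]]
293 [(138, [49, 55, 124]), (139, [51, 58, 126]), (140, [51, 56, 126]), (141, [51, 57, 127]), (142, [53, 59, 129]), (143, [51, 58, 130]), (144, [53, 60, 136]), (145, [53, 59, 130]), (146, [50, 57, 119]), (147, [48, 54, 111]), (148, [49, 54, 113]), (149, [52, 55, 117]), (150, [50, 55, 115]), (151, [50, 56, 116]), (152, [48, 53, 114]), (153, [49, 54, 114]), (154, [46, 53, 112]), (155, [50, 55, 115]), (156, [50, 56, 115]), (157, [47, 53, 115]), (158, [49, 54, 115]), (159, [51, 55, 115]), (160, [49, 56, 116]), (161, [50, 56, 117]), (162, [49, 55, 116]), (163, [50, 56, 116]), (164, [50, 56, 117]), (165, [49, 55, 117]), (166, [53, 58, 119]), (167, [141, 141, 154]), (168, [179, 179, 176]), (169, [180, 180, 178])]
295 [(138, [50, 55, 124]), (139, [50, 56, 125]), (140, [52, 58, 127]), (141, [49, 56, 125]), (142, [51, 58, 125]), (143, [49, 56, 124]), (144, [50, 58, 129]), (
[... 628 characters left out ...]
41, [54, 59, 126]), (142, [51, 57, 126]), (143, [53, 58, 126]), (144, [51, 58, 126]), (145, [57, 65, 151]), (146, [55, 61, 143]), (147, [52, 57, 123]), (148, [52, 57, 121]), (149, [51, 56, 117]), (150, [49, 54, 115]), (151, [50, 56, 116]), (152, [50, 56, 115]), (153, [50, 57, 116]), (154, [49, 56, 115]), (155, [51, 58, 117]), (156, [50, 56, 116]), (157, [50, 55, 116]), (158, [52, 58, 117]), (159, [69, 73, 102]), (160, [80, 83, 87]), (161, [79, 81, 85]), (162, [74, 77, 81]), (163, [71, 72, 76]), (164, [60, 62, 100]), (165, [50, 56, 116]), (166, [51, 55, 116]), (167, [71, 78, 128]), (168, [146, 148, 160]), (169, [178, 178, 176])]
clk 17.70 tcp [ 471.4 -129.1  155.1] F [1.  0.3 1.1] w 0.1 g 0.0
```

Measured numerically: the bar is centred at pixel (298,161.5), giving a lever angle of about 0.185 rad, so it is following the fingertips. I'll continue gently.

Call:
jog_arm([
  {"hand":255,"tx":0,"ty":0.001,"tz":0.01,"ax":0,"ay":0,"az":0},
  {"hand":255,"tx":0,"ty":0.002,"tz":0.02,"ax":0,"ay":0,"az":0},
  {"hand":255,"tx":0,"ty":0.003,"tz":0.03,"ax":0,"ay":0,"az":0},
  {"hand":255,"tx":0,"ty":0.005,"tz":0.04,"ax":0,"ay":0,"az":0},
  {"hand":255,"tx":0,"ty":0.005,"tz":0.04,"ax":0,"ay":0,"az":0},
  {"hand":255,"tx":0,"ty":0.005,"tz":0.04,"ax":0,"ay":0,"az":0},
  {"hand":255,"tx":0,"ty":0.005,"tz":0.04,"ax":0,"ay":0,"az":0},
  {"hand":255,"tx":0,"ty":0.005,"tz":0.04,"ax":0,"ay":0,"az":0},
])

```text
clock: 18.7
tcp_pos: [471.2, -130.1, 147.2]
eef_rot: [0.994, -0.109, 0.0, 0.0]
contact_force: [0.2, -0.3, -0.2]
gripper_width: 0.1
grip_force: 0.0
```

Call:
jog_arm([
  {"hand":255,"tx":0,"ty":0,"tz":0.01,"ax":0,"ay":0,"az":0},
  {"hand":255,"tx":0,"ty":0,"tz":0.02,"ax":0,"ay":0,"az":0},
  {"hand":255,"tx":0,"ty":0,"tz":0.03,"ax":0,"ay":0,"az":0},
  {"hand":255,"tx":0,"ty":0.002,"tz":0.03,"ax":0,"ay":0,"az":0},
  {"hand":255,"tx":0,"ty":0.002,"tz":0.03,"ax":0,"ay":0,"az":0},
  {"hand":255,"tx":0,"ty":0.002,"tz":0.03,"ax":0,"ay":0,"az":0},
  {"hand":255,"tx":0,"ty":0.002,"tz":0.03,"ax":0,"ay":0,"az":0},
  {"hand":255,"tx":0,"ty":0.002,"tz":0.03,"ax":0,"ay":0,"az":0},
])

```text
clock: 19.7
tcp_pos: [471.2, -130.6, 141.2]
eef_rot: [0.994, -0.109, 0.0, 0.0]
contact_force: [-0.1, -2.1, 3.5]
gripper_width: 0.1
grip_force: 1.6
```

Call:
jog_arm([
  {"hand":255,"tx":0,"ty":0,"tz":0.01,"ax":0,"ay":0,"az":0},
  {"hand":255,"tx":0,"ty":0,"tz":0.02,"ax":0,"ay":0,"az":0},
  {"hand":255,"tx":0,"ty":0,"tz":0.03,"ax":0,"ay":0,"az":0},
  {"hand":255,"tx":0,"ty":0.001,"tz":0.03,"ax":0,"ay":0,"az":0},
  {"hand":255,"tx":0,"ty":0.001,"tz":0.03,"ax":0,"ay":0,"az":0},
  {"hand":255,"tx":0,"ty":0.001,"tz":0.03,"ax":0,"ay":0,"az":0},
  {"hand":255,"tx":0,"ty":0.001,"tz":0.03,"ax":0,"ay":0,"az":0},
  {"hand":255,"tx":0,"ty":0.001,"tz":0.03,"ax":0,"ay":0,"az":0},
])

```text
clock: 20.7
tcp_pos: [471.2, -130.6, 135.1]
eef_rot: [0.994, -0.109, 0.0, -0.0]
contact_force: [0.7, -1.0, 3.1]
gripper_width: 0.0
grip_force: 1.3
```

Call:
jog_arm([
  {"hand":255,"tx":0,"ty":0,"tz":0.01,"ax":0,"ay":0,"az":0},
  {"hand":255,"tx":0,"ty":0,"tz":0.02,"ax":0,"ay":0,"az":0},
  {"hand":255,"tx":0,"ty":0,"tz":0.025,"ax":0,"ay":0,"az":0},
  {"hand":255,"tx":0,"ty":0.001,"tz":0.025,"ax":0,"ay":0,"az":0},
  {"hand":255,"tx":0,"ty":0.001,"tz":0.025,"ax":0,"ay":0,"az":0},
  {"hand":255,"tx":0,"ty":0.001,"tz":0.025,"ax":0,"ay":0,"az":0},
  {"hand":255,"tx":0,"ty":0.001,"tz":0.025,"ax":0,"ay":0,"az":0},
  {"hand":255,"tx":0,"ty":0.001,"tz":0.025,"ax":0,"ay":0,"az":0},
])

```text
clock: 21.7
tcp_pos: [471.0, -130.9, 130.1]
eef_rot: [0.994, -0.109, 0.0, 0.0]
contact_force: [0.1, -2.8, 3.6]
gripper_width: -0.2
grip_force: 1.9
```

Call:
jog_arm([
  {"hand":255,"tx":0,"ty":0,"tz":0.01,"ax":0,"ay":0,"az":0},
  {"hand":255,"tx":0,"ty":0,"tz":0.02,"ax":0,"ay":0,"az":0},
  {"hand":255,"tx":0,"ty":0,"tz":0.02,"ax":0,"ay":0,"az":0},
  {"hand":255,"tx":0,"ty":0,"tz":0.02,"ax":0,"ay":0,"az":0},
  {"hand":255,"tx":0,"ty":0,"tz":0.02,"ax":0,"ay":0,"az":0},
  {"hand":255,"tx":0,"ty":0,"tz":0.02,"ax":0,"ay":0,"az":0},
  {"hand":255,"tx":0,"ty":0,"tz":0.02,"ax":0,"ay":0,"az":0},
  {"hand":255,"tx":0,"ty":0,"tz":0.02,"ax":0,"ay":0,"az":0},
])

```text
clock: 22.7
tcp_pos: [470.9, -130.8, 126.0]
eef_rot: [0.994, -0.109, -0.0, -0.0]
contact_force: [0.4, -2.0, 2.9]
gripper_width: 0.3
grip_force: 1.2
```

```bash
python3 - <<'E'
from h import *
H=np.array([553,45,115.]);u=np.array([.216,.976,0]);v=np.array([-.976,.216,0])
im=cams.snapshot("side"); cv2.imwrite("pics/sw4.png",im[:,:,::-1])
for th in(.2,.15,.1,.05,0):
  b=H-190*np.cos(th)*u+[0,0,190*np.sin(th)]
  print(th,proj("side",[b-64*v,b-40*v]).round(1).tolist())
for c in (299,302): print(c,[(r,im[r,c].tolist()) for r in range(156,186)])
print(proj("side",[[533.5,-43,100],[533.5,-43,90]]))
E
python3 go.py
```

```text
0.2 [[296.8, 160.2], [303.5, 162.5]]
0.15 [[297.3, 163.2], [304.0, 165.5]]
0.1 [[297.7, 166.3], [304.3, 168.6]]
0.05 [[298.0, 169.4], [304.6, 171.7]]
0 [[298.1, 172.5], [304.7, 174.9]]
299 [(156, [52, 57, 116]), (157, [51, 57, 116]), (158, [52, 56, 115]), (159, [50, 56, 115]), (160, [50, 56, 115]), (161, [51, 56, 116]), (162, [50, 56, 116]), (163, [51, 57, 116]), (164, [52, 58, 117]), (165, [51, 56, 117]), (166, [50, 57, 117]), (167, [64, 72, 126]), (168, [93, 97, 120]), (169, [93, 96, 98]), (170, [80, 83, 87]), (171, [78, 80, 84]), (172, [73, 75, 78]), (173, [86, 87, 89]), (174, [131, 133, 132]), (175, [152, 154, 153]), (176, [152, 154, 153]), (177, [154, 154, 154]), (178, [155, 155, 155]), (179, [148, 149, 148]), (180, [129, 131, 130]), (181, [121, 123, 122]), (182, [137, 138, 138]), (183, [145, 146, 150]), (184, [190, 193, 196]), (185, [218, 220, 222])]
302 [(156, [51, 57, 117]), (157, [51, 57, 117]), (158, [52, 57, 118]), (159, [50, 55, 117]), (160, [51, 55, 116]), (161, [52, 57, 117]), (162, [50, 56, 116]), (163, [52, 58, 117]), (164, [49, 54, 115]), (165, [51, 57, 116]), (166, [53, 58, 117]), (167, [52, 57, 116]), (168, [124, 126, 141]), (169, [125, 127, 128]), (170, [87, 89, 94]), (171, [81, 84, 88]), (172, [77, 80, 83]), (173, [74, 75, 79]), (174, [78, 80, 83]), (175, [110, 112, 115]), (176, [125, 127, 129]), (177, [126, 128, 131]), (178, [126, 127, 130]), (179, [127, 128, 131]), (180, [131, 132, 135]), (181, [142, 143, 147]), (182, [146, 147, 151]), (183, [145, 147, 149]), (184, [192, 193, 199]), (185, [220, 221, 224])]
[[290.46322437 198.17961045]
 [290.62313211 201.68876635]]
clk 22.75 tcp [ 471.  -130.8  126.1] F [-0.2 -1.   3.1] w 0.1 g 1.1
```

Call:
jog_arm([
  {"hand":255,"tx":0,"ty":0,"tz":0.01,"ax":0,"ay":0,"az":0},
  {"hand":255,"tx":0,"ty":0,"tz":0.02,"ax":0,"ay":0,"az":0},
  {"hand":255,"tx":0,"ty":0,"tz":0.02,"ax":0,"ay":0,"az":0},
  {"hand":255,"tx":0,"ty":0,"tz":0.02,"ax":0,"ay":0,"az":0},
  {"hand":255,"tx":0,"ty":0,"tz":0.02,"ax":0,"ay":0,"az":0},
  {"hand":255,"tx":0,"ty":0,"tz":0.02,"ax":0,"ay":0,"az":0},
  {"hand":255,"tx":0,"ty":0,"tz":0.02,"ax":0,"ay":0,"az":0},
  {"hand":255,"tx":0,"ty":0,"tz":0.02,"ax":0,"ay":0,"az":0},
])

```text
clock: 23.75
tcp_pos: [471.0, -130.9, 122.1]
eef_rot: [0.994, -0.109, -0.0, 0.0]
contact_force: [-1.2, -2.3, 4.7]
gripper_width: 0.0
grip_force: 2.0
```

Call:
jog_arm([
  {"hand":255,"tx":0,"ty":0,"tz":0.01,"ax":0,"ay":0,"az":0},
  {"hand":255,"tx":0,"ty":0,"tz":0.01,"ax":0,"ay":0,"az":0},
  {"hand":255,"tx":0,"ty":0,"tz":0.01,"ax":0,"ay":0,"az":0},
  {"hand":255,"tx":0,"ty":0,"tz":0.01,"ax":0,"ay":0,"az":0},
  {"hand":255,"tx":0,"ty":0,"tz":0.01,"ax":0,"ay":0,"az":0},
  {"hand":255,"tx":0,"ty":0,"tz":0.01,"ax":0,"ay":0,"az":0},
  {"hand":255,"tx":0,"ty":0,"tz":0.01,"ax":0,"ay":0,"az":0},
  {"hand":255,"tx":0,"ty":0,"tz":0.01,"ax":0,"ay":0,"az":0},
])

```text
clock: 24.75
tcp_pos: [471.0, -131.0, 120.2]
eef_rot: [0.994, -0.109, -0.0, 0.0]
contact_force: [-1.5, -2.4, 5.4]
gripper_width: -0.2
grip_force: 2.6
```

Call:
jog_arm([
  {"hand":255,"tx":0,"ty":0,"tz":0.005,"ax":0,"ay":0,"az":0},
  {"hand":255,"tx":0,"ty":0,"tz":0.01,"ax":0,"ay":0,"az":0},
  {"hand":255,"tx":0,"ty":0,"tz":0.015,"ax":0,"ay":0,"az":0},
  {"hand":255,"tx":0,"ty":0,"tz":0.015,"ax":0,"ay":0,"az":0},
  {"hand":255,"tx":0,"ty":0,"tz":0.015,"ax":0,"ay":0,"az":0},
  {"hand":255,"tx":0,"ty":0,"tz":0.015,"ax":0,"ay":0,"az":0},
  {"hand":255,"tx":0,"ty":0,"tz":0.015,"ax":0,"ay":0,"az":0},
  {"hand":255,"tx":0,"ty":0,"tz":0.015,"ax":0,"ay":0,"az":0},
])

```text
clock: 25.75
tcp_pos: [471.0, -131.1, 117.9]
eef_rot: [0.994, -0.109, 0.0, 0.0]
contact_force: [-4.7, -3.1, 12.6]
gripper_width: -0.1
grip_force: 6.2
```

```bash
python3 go.py; python3 go.py; python3 - <<'E'
from h import *
H=np.array([553,45,115.]);u=np.array([.216,.976,0]);v=np.array([-.976,.216,0])
im=cams.snapshot("side"); cv2.imwrite("pics/sw5.png",im[:,:,::-1])
for th in(.05,0,-.05):
  b=H-190*np.cos(th)*u+[0,0,190*np.sin(th)]
  print(th,proj("side",[b-64*v,b-40*v]).round(1).tolist())
for c in (299,302): print(c,[(r,int(im[r,c].mean()),int(im[r,c,2])-int(im[r,c,0])) for r in range(164,182)])
E
```

```text
clk 25.75 tcp [ 471.  -131.1  117.9] F [-4.7 -3.1 12.6] w -0.1 g 6.2
clk 25.75 tcp [ 471.  -131.1  117.9] F [-4.7 -3.1 12.6] w -0.1 g 6.2
0.05 [[298.0, 169.4], [304.6, 171.7]]
0 [[298.1, 172.5], [304.7, 174.9]]
-0.05 [[298.2, 175.7], [304.7, 178.1]]
299 [(164, 74, 66), (165, 73, 66), (166, 74, 67), (167, 87, 61), (168, 149, 14), (169, 178, -3), (170, 175, -3), (171, 130, 1), (172, 83, 7), (173, 82, 6), (174, 78, 5), (175, 75, 4), (176, 117, 0), (177, 148, 1), (178, 155, 1), (179, 147, 0), (180, 129, 0), (181, 122, 0)]
302 [(164, 74, 66), (165, 74, 65), (166, 73, 64), (167, 73, 66), (168, 134, 15), (169, 153, 3), (170, 143, 4), (171, 128, 4), (172, 98, 6), (173, 83, 7), (174, 83, 6), (175, 78, 5), (176, 74, 4), (177, 97, 5), (178, 121, 5), (179, 126, 4), (180, 128, 5), (181, 129, 5)]
```

The force rose from 5 to 12.6 N within 2.3 mm, so the cartridge has bottomed. The angle is about -0.015 rad, and the 22 mm of travel since contact is as expected. I'll add 0.8 mm to reach about 15 N.

Call:
jog_arm([
  {"hand":255,"tx":0,"ty":0,"tz":0.002,"ax":0,"ay":0,"az":0},
  {"hand":255,"tx":0,"ty":0,"tz":0.004,"ax":0,"ay":0,"az":0},
  {"hand":255,"tx":0,"ty":0,"tz":0.004,"ax":0,"ay":0,"az":0},
  {"hand":255,"tx":0,"ty":0,"tz":0.004,"ax":0,"ay":0,"az":0},
  {"hand":255,"tx":0,"ty":0,"tz":0.004,"ax":0,"ay":0,"az":0},
  {"hand":255,"tx":0,"ty":0,"tz":0.004,"ax":0,"ay":0,"az":0},
  {"hand":255,"tx":0,"ty":0,"tz":0.004,"ax":0,"ay":0,"az":0},
  {"hand":255,"tx":0,"ty":0,"tz":0.004,"ax":0,"ay":0,"az":0},
])

```text
clock: 26.8
tcp_pos: [471.0, -131.1, 117.4]
eef_rot: [0.994, -0.109, 0.0, 0.0]
contact_force: [-5.4, -1.4, 14.8]
gripper_width: -0.4
grip_force: 7.6
```

14.8 N at the bar is about 30 N under the foot. I'll hold briefly, then back straight off.

Call:
jog_arm([
  {"hand":255,"tx":0,"ty":0,"tz":0,"ax":0,"ay":0,"az":0},
  {"hand":255,"tx":0,"ty":0,"tz":0,"ax":0,"ay":0,"az":0},
  {"hand":255,"tx":0,"ty":0,"tz":-0.02,"ax":0,"ay":0,"az":0},
  {"hand":255,"tx":0,"ty":0,"tz":-0.06,"ax":0,"ay":0,"az":0},
  {"hand":255,"tx":0,"ty":0,"tz":-0.2,"ax":0,"ay":0,"az":0},
  {"hand":255,"tx":0,"ty":0,"tz":-0.4,"ax":0,"ay":0,"az":0},
  {"hand":255,"tx":0,"ty":0,"tz":-0.6,"ax":0,"ay":0,"az":0},
  {"hand":255,"tx":0,"ty":0,"tz":-0.6,"ax":0,"ay":0,"az":0},
])

```text
clock: 27.8
tcp_pos: [471.9, -130.8, 238.7]
eef_rot: [0.994, -0.109, 0.002, 0.001]
contact_force: [0.5, 0.2, -1.0]
gripper_width: -0.4
grip_force: 0.0
```

```bash
python3 go.py; python3 - <<'E'
from h import *
im=cams.snapshot("side"); a=im[150:260,240:360,::-1]; cv2.imwrite("pics/fin.png",cv2.resize(a,None,fx=5,fy=5,interpolation=2))
for c in (299,302): print(c,[(r,int(im[r,c].mean()),int(im[r,c,2])-int(im[r,c,0])) for r in range(164,182)])
E
```

```text
clk 27.80 tcp [ 471.9 -130.8  238.7] F [ 0.5  0.2 -1. ] w -0.4 g 0.0
299 [(164, 74, 64), (165, 74, 67), (166, 73, 66), (167, 86, 62), (168, 149, 15), (169, 167, 0), (170, 135, 4), (171, 105, 10), (172, 94, 6), (173, 79, 4), (174, 74, 4), (175, 125, 3), (176, 152, 1), (177, 154, 0), (178, 154, 0), (179, 147, -1), (180, 129, 1), (181, 120, 0)]
302 [(164, 75, 64), (165, 73, 64), (166, 75, 64), (167, 74, 63), (168, 135, 16), (169, 152, 3), (170, 135, 6), (171, 118, 8), (172, 105, 10), (173, 93, 8), (174, 79, 6), (175, 74, 6), (176, 98, 5), (177, 122, 6), (178, 129, 4), (179, 127, 5), (180, 128, 4), (181, 151, 5)]
```

View pics/fin.png

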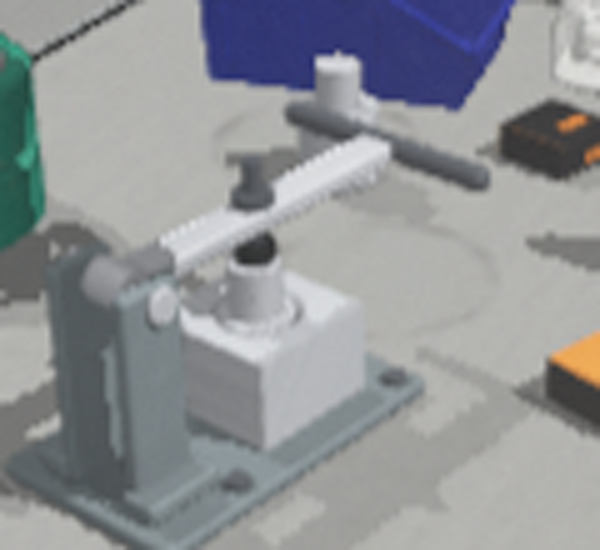

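The lever is down at about (440,160), with the foot on the stem at (258,250). The shoulder is flush with the block top at about (258,310), and the thick cartridge is undisturbed at (338,90). I'll hand it in.

```bash
python3 -c "
from plant import workorder; print(workorder.close_job())"
```

```text
the job is handed in; nothing more can be done
None
```

The slim cartridge is in the bore, driven home flush by the clamp and bedded at about 30 N under the foot (14.8 N read at the bar); the lever is down on it, the thick cartridge hasn't moved, and the job was handed in at about 28 s.

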